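Close up a stock tray with its notched follower

ROBOT

A 6-joint arm with a two-finger parallel gripper is mounted at the origin on the work surface. World frame = base frame: x ahead of the robot, y to its left, z up, the work surface at z = 0. Lengths are in mm, angles in rad, forces in N, time in s.
With the tool pointing down it reaches from about 350 to 875 mm from the base axis. Payload 4.2 kg.
Tool frame: the origin (TCP) lies midway between the tips of the shut fingers; the grasp point (between the pads) lies 19 mm behind it (arm.grasp_offset is the distance from the TCP to the grasp point, in mm); z points along the fingers, y is the direction in which the jaws open and shut (so a half turn about z gives the same grasp; the last joint's range is limited). The gripper opens to 85 mm and grips with 20 to 120 N. Pads are 22 mm wide; open, the fingers measure 114 mm over their backs; the gripper's body (76 mm by 85 mm) begins 54 mm behind the grasp point. The pads swing forward as they close: fully open they stand 13 mm farther back than shut.
Start: joints at [1.537, 0.385, 0.008, 0, -1.194, -0.259], TCP at [180.364, 598.388, 205.412] pointing down, gripper open.
Joint ranges: [-3.14, 3.14], [-1.21, 2.06], [-1.07, 1.41], [-3.16, 2.05], [-2.99, -0.16], [-3.1, 3.1]. Speed limits (rad/s): [2.79, 2.79, 3.14, 3.14, 3.14, 3.14].

INTERFACE

Orientations are given as a unit quaternion [x, y, z, w].
In Python, from bench import arm gives the robot as it stands.
- The arm moves only by the tool move_arm, never from a script. Its argument "moves" is a list of rows, each an object with "gripper": the gripper's target within -1 to 1 (fully open at 1, half-way at 0, shut at -1); "xyz": the shift along the tool's x, y, z in cm, a list of three; "angular": the turn, a rotation vector about the tool's x, y, z in rad, a list of three. In form: [{"gripper": gripper, "xyz": [dx, dy, dz], "angular": [wx, wy, wz]}, ...]. A call has 1 to 10 rows; each row is the pose to reach, as a shift and turn from the pose commanded when the call began, along the tool's axes at that moment; what a row does not reach only later rows make up. A row lasts 1/8 s, in which the tool goes at most 62.5 mm and 10.7 degrees, less where a joint would pass 70% of its speed; a pose out of reach is approached as far as the arm can. A call with a gripper value outside its range is refused whole. The fingers move at their own pace and stop on an object; the grip force is fixed at half the most. Time passes only in rows, so rows that repeat a pose let the fingers close. It gives the time, the measured TCP pose, the force and the opening at its end, in the units of the state.
- arm.read_state(): the state, without advancing time (a new reading comes with each control period).
- arm.get_image(name): name is "side" or "top"; returns (picture, depth): 400x640x3 uint8, blue, green, red; 400x640 float32, mm along the optical axis (not along the pixel's ray), 0 where there is no reading.
- arm.get_calibration(name): a dict with "camera_matrix" (3x3 intrinsics, pixels), "R" (3x3) and "t" (3): a world point X has camera coordinates R X + t. Camera axes: x right, y down, z forward; pixel columns grow to the right and rows downward; lengths in mm; the calibration is good to about 2 mm. A picture is of the moment at which its call begins. get_calibration takes no time and is no camera call.
- arm.job_done(): hands the job in, once; it reports no verdict.
The state is a dict: "clock": time; "joints": joint angles; "joint_vel": joint speeds; "joint_efforts": joint torques, N m; "position": TCP position; "ee_rot": TCP orientation; "contact_force": force on the tool from outside, world axes, zero at the start; "wrist_torque": the same for the moment, N m; "gripper_width": finger opening in mm.
Only numpy, scipy, OpenCV 4.12 (cv2) and the standard library are available. Lean on these libraries where they do the work, as an engineer would, in place of code of your own. Each camera call takes 0.05 s, during which the arm holds its last target. There are 200 camera calls.

TASK

Close up the row of cartons in the blue stock tray: lift the follower's release bar and hold it up while you slide the follower gently along until the cartons stand snug against the divider, then let go so that it drops into the nearest notch. If it has not dropped in, ease the follower back by feel just until it catches. Do not crush the cartons, do not drag hard at the follower once it has caught, and leave the other things alone.

Things in the scene. Friction and masses are not known exactly. Their poses are not given: they have to be found in the camera images.
- tray: Blue plastic stock tray, fixed: 126 mm wide (its x), 450 mm long (its y), walls 50 mm high, floor 4 mm thick, inner width 116 mm. Origin: centre of its underside. All its fittings keep its yaw. The divider is towards its -y end, the follower towards its +y end.
- strips: The two steel strips on top of the tray's long walls, 5 mm wide, tops 60 mm above the table; fixed. Origin and axes as the tray's. They have square notches, 8 mm wide and deep, every 16 mm along the tray; where the notches lie along it differs from tray to tray and is not told. The +y end (from 102 mm or less beyond the origin), under the release bar's start, is plain. The notches bear up to 25 N.
- divider_face (a point): Centre of that face of the blue cross divider (4 mm thick, 56 mm high, fixed in the tray) which the cartons are pushed against. +y points along the tray to the cartons and the follower, z up.
- carton_a: Brown carton standing in the tray next to the divider: 96 mm across the tray (x), 36 mm along it (y), 60 mm high, 0.1 to 0.21 kg. Origin: centre of its underside.
- carton_b: Middle brown carton of the row: 90 mm across, 30 mm along the tray, 56 mm high, 0.08 to 0.17 kg. Origin: centre of its underside.
- carton_c: Brown carton nearest the follower: 96 mm across, 44 mm along the tray, 60 mm high, 0.12 to 0.26 kg. Origin: centre of its underside. The three cartons stand loosely with gaps, a little askew; pressed together they fill 110 mm from the divider. They bear up to 30 N.
- follower: Sheet-metal carriage sliding along the tray (0.6 kg, about 4 N drag): a pusher plate 100 mm wide, top 71 mm above the table, with cheeks and a foot reaching 74 mm behind it to +y; nothing but the release bar is higher than 73 mm. Origin: bottom of the pusher plate's front face, 4 mm above the table; the face looks to the tray's -y, at the cartons. Slides freely only while the bar is up.
- pusher_face (a point): Centre of the pusher plate's front face (the one that meets the cartons), 34 mm above the table; axes as the tray's.
- bar_grip (a point): Centre of the release bar's grip: a round black sleeve 16 mm thick, 84 mm long, lying level across the tray (along its x) on two 6 mm legs 103 mm apart, 45 mm behind the pusher face. Centre 115 mm above the table with the bar fully down, 123 at the start, 131 fully lifted. Taken from above, fingers either side of it along the tray's y; the follower is slid by it.
- release_bar (a joint): Height of the release bar above fully down, m. 0: its 6 mm square ends sit in notches, the follower is caught (2 mm play). 0.008: they rest on top of the strips, not caught (so at the start, about). Above 0.009: clear of the strips. 0.016: at its upper stop. A spring and its weight draw it down with 6.5 to 8.5 N; left between notches it stays on top until the follower is moved over a notch.
- bushing: Bystander, to be left alone: steel sleeve, 32 mm across, 22 mm high, in the tray behind the divider. Origin: centre of its underside.
- tape_roll: Bystander, to be left alone: roll of brown tape, 88 mm across, 24 mm high, on the table on the robot's side of the tray. Origin: centre of its underside.
- big_nut: Bystander, to be left alone: large hexagon nut, 18 mm high, on the robot's side of the tray. Origin: centre of its underside.
- spanner: Bystander, to be left alone: steel spanner, 170 mm long, on the far side of the tray. Origin: centre of its underside.
- flat_bar: Bystander, to be left alone: black flat steel bar, 150 x 30 x 6 mm, on the far side of the tray. Origin: centre of its underside.
- sprocket: Bystander, to be left alone: black sprocket, 76 mm across, 24 mm high, beyond the tray's +y end. Origin: centre of its underside.
- spare_carton: Bystander, to be left alone: small brown carton, 70 x 50 x 45 mm, outside the tray beyond its -y end. Origin: centre of its underside.
Things that resemble listed ones, but are neither listed nor needed, are in the scene too. Of the things shaped like the part that bears divider_face, the blue one is meant.

How it is judged:
By the outcome, as a careful person would: the job done as asked, in the order asked, and still so for the second after the job is handed in, with the robot touching nothing.
It also fails if it takes over 45 s, if anything falls off the work surface, if the arm or the gripper's body presses on something with over 40 N, if the wrist force passes 120 N, or if a joint passes its speed limit or range.

## Working session

There is one attempt and no reset: what is moved stays moved. The work goes in short steps, Python scripts to look and compute and a tool call to move; the robot and the scene stay as the last step left them, time stands still between calls to the robot, and variables do not carry over. Pictures are saved under pics/ and viewed, about 8 in all and at most 12, crops included, and the job is handed in when it is done.

Besides the shell and the picture viewer there is one more tool, called after "Emit:" as a command line: name --argument value ..., lists and objects as JSON in quotes. move_arm: Moves the arm, as the interface text tells. Its arguments: {"type":"object","properties":{"moves":{"type":"array","items":{"type":"object","properties":{"gripper":{"type":"number"},"xyz":{"type":"array","items":{"type":"number"}},"angular":{"type":"array","items":{"type":"number"}}}}}},"required":["moves"]}

```bash
mkdir -p pics && ls
cat > h.py <<'E'
import numpy as np,cv2
from bench import arm
def cast(n,u,v,z):
    c=arm.get_calibration(n);K,R,t=[np.array(c[k]) for k in("camera_matrix","R","t")]
    o=-R.T@t.ravel();d=R.T@np.linalg.inv(K)@[u,v,1]
    return o+d*(z-o[2])/d[2]
def cloud(n,dep):
    c=arm.get_calibration(n);K,R,t=[np.array(c[k]) for k in("camera_matrix","R","t")]
    v,u=np.mgrid[:400,:640];p=np.stack([u*dep,v*dep,dep],-1)@np.linalg.inv(K).T
    return (p-t.ravel())@R
E
python3 - <<'E'
from h import *
for n in("top","side"):
    p,d=arm.get_image(n);cv2.imwrite(f"pics/{n}0.png",p);np.save(f"{n}0.npy",d)
    c=arm.get_calibration(n);R=np.array(c["R"]);print(n,-R.T@np.array(c["t"]).ravel(),R[2])
print(arm.read_state())
E
```

```text
pics
top [ 359.51899673  -23.49808571 1087.97904228] [ 0.11076641 -0.00130339 -0.99384561]
side [   9.29472716 -809.71867946  985.41996278] [ 0.3583768   0.62252713 -0.6957198 ]
{'clock': 0.1, 'joints': array([ 1.53661501e+00,  3.85506924e-01,  6.77644955e-03, -4.45522917e-04,
       -1.19399321e+00, -2.58581685e-01]), 'joint_vel': array([-8.72903132e-05, -1.21655745e-03,  2.89598564e-03,  1.81849860e-03,
       -1.23417585e-03,  4.44217483e-04]), 'joint_efforts': array([-7.26309099e-04, -3.93317306e+01,  1.88930851e+01,  4.19803530e+00,
       -2.61287540e-03,  5.29755312e-06]), 'position': array([180.20314325, 597.86862139, 204.41845974]), 'ee_rot': array([ 9.89292877e-01, -1.45940507e-01, -9.78543616e-05,  9.80803833e-04]), 'contact_force': array([ 0.32254479, -0.21967308, -0.37415211]), 'wrist_torque': array([ 0.0110739 ,  0.07025458, -0.03898328]), 'gripper_width': 85.48923684848141}
```

View pics/top0.png

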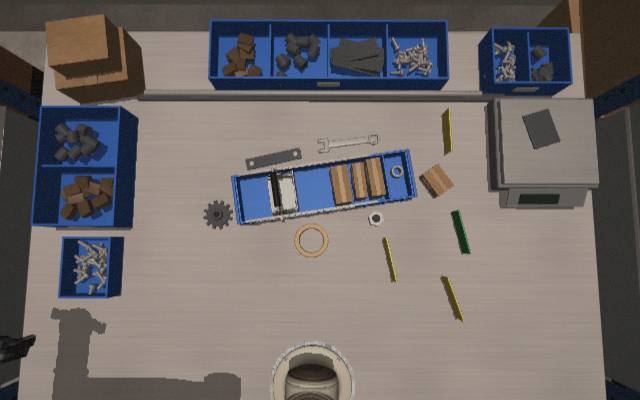

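View pics/side0.png

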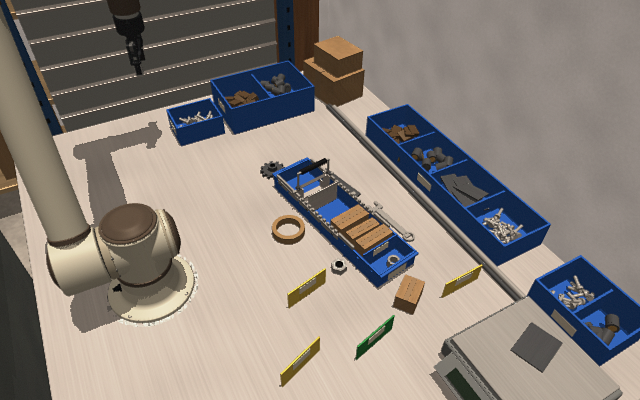

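Run:
```python
from h import *
p=cv2.imread("pics/top0.png");d=np.load("top0.npy");P=cloud("top",d)
# tray rims: points at z 45..63 within region
z=P[...,2];reg=np.zeros((400,640),bool);reg[140:232,222:425]=1
m=reg&(z>42)&(z<64)&(p[...,0]<400)
hsv=cv2.cvtColor(p,cv2.COLOR_BGR2HSV)
b=reg&(hsv[...,0]>100)&(hsv[...,0]<130)&(hsv[...,1]>120)&(z>40)
r=cv2.minAreaRect(P[b][:,:2].astype(np.float32));print("blue rim",r,b.sum())
bar=reg&(z>100)&(z<140);Q=P[bar];print("bar",bar.sum(),Q.mean(0),np.percentile(Q[:,2],[5,50,95]))
print(cv2.minAreaRect(Q[:,:2].astype(np.float32)))
dark=bar&(hsv[...,2]<70);v,u=np.nonzero(dark);print("dark",dark.sum(),u.mean(),v.mean(),u.min(),u.max(),v.min(),v.max(),cv2.minAreaRect(P[dark][:,:2].astype(np.float32)),P[dark].mean(0))
a=cv2.resize(p[140:232,222:425],None,fx=3.9,fy=3.9,interpolation=cv2.INTER_CUBIC)
s=cv2.imread("pics/side0.png")[150:290,255:425]
s=cv2.resize(s,None,fx=2,fy=1.64,interpolation=cv2.INTER_CUBIC)
c=np.zeros((595,800,3),np.uint8);c[:a.shape[0],:a.shape[1]]=a;c[360:360+s.shape[0],:s.shape[1]]=s[:235]
cv2.imwrite("pics/crop1.png",c)
```

```text
blue rim ((464.74835205078125, -36.55145263671875), (203.79397583007812, 464.8249816894531), 8.989879608154297) 878
bar 266 [483.73947826  85.33058675 126.45571343] [121.47751868 126.93653536 130.92438252]
((484.27191162109375, 85.78089904785156), (106.71380615234375, 15.665214538574219), 9.041200637817383)
dark 228 275.0877192982456 189.30701754385964 270 280 170 212 ((483.2755432128906, 85.25166320800781), (104.57588195800781, 14.916399955749512), 8.915435791015625) [484.80010745  85.09839294 126.94049348]
```

View pics/crop1.png

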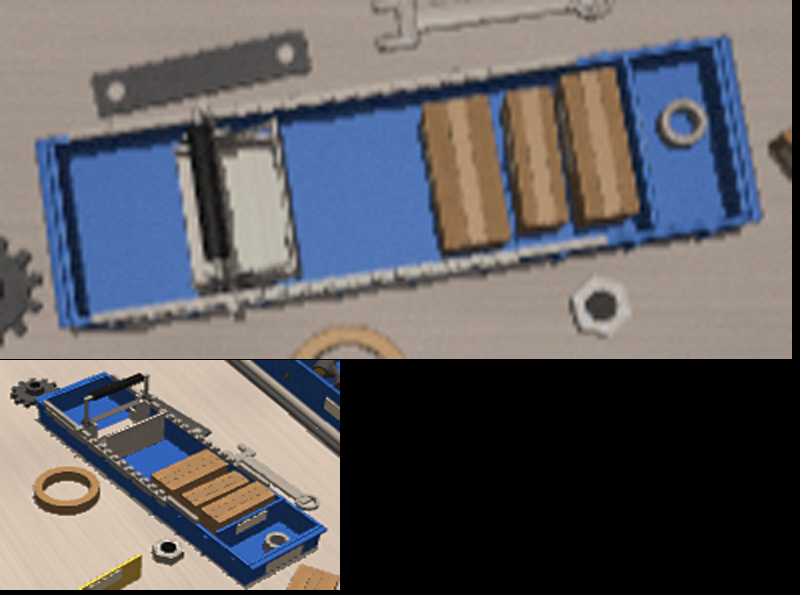

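```bash
cat >> h.py <<'E'
from scipy.spatial.transform import Rotation as Ro
def plan(tgt,yaw,z):
    """yaw = direction of tray x; prints shift (tool, cm), turn"""
    s=arm.read_state();R=Ro.from_quat(s["ee_rot"])
    yd=np.array([-np.sin(yaw),np.cos(yaw),0]);best=None
    for sg in(1,-1):
        y=sg*yd;zz=np.array([0,0,-1.]);x=np.cross(y,zz)
        r=(R.inv()*Ro.from_matrix(np.stack([x,y,zz],1))).as_rotvec()
        if best is None or np.linalg.norm(r)<np.linalg.norm(best):best=r
    print("shift",np.round(R.inv().apply(np.r_[tgt[:2],z]-s["position"])/10,2),"turn",np.round(best,3))
def rep():
    s=arm.read_state();print(round(s["clock"],2),s["position"].round(1),s["contact_force"].round(1),round(s["gripper_width"],1))
E
python3 - <<'E'
from h import *
C={k:cast("top",222+a/3.9,140+b/3.9,z) for k,a,b,z in[("TR",730,37,50),("TL",38,140,50),("BL",62,327,50),("BR",760,222,50),("div1",624,60,56),("div2",644,225,56),("pt1",278,120,71),("pt2",298,275,71),("bar1",200,118,127),("bar2",222,290,127)]}
for k in C:print(k,C[k].round(1))
for a,b in(("TR","TL"),("BR","BL")):
    e=C[b]-C[a];print(np.linalg.norm(e),np.degrees(np.arctan2(-e[0],e[1])))
for a,b in(("TR","BR"),("TL","BL"),("div1","div2"),("pt1","pt2"),("bar1","bar2")):
    e=C[a]-C[b];print(a,np.linalg.norm(e),np.degrees(np.arctan2(e[1],e[0])))
yaw=np.radians(9);n=np.array([-np.sin(yaw),np.cos(yaw),0])
for a in("pt1","pt2","div1","div2","bar1","bar2"):print(a,(C[a]@n).round(1))
print("ctr",(C["TR"]+C["BL"]+C["TL"]+C["BR"])/4)
plan([483.8,85.5],yaw,205)
E
```

```text
TR [ 599.7 -251.7   50. ]
TL [529.2 205.6  50. ]
BL [406.2 186.7  50. ]
BR [ 476.2 -268.8   50. ]
div1 [ 582.6 -180.2   56. ]
div2 [ 473.3 -191.7   56. ]
pt1 [539.3  46.3  71. ]
pt2 [438.9  32.5  71. ]
bar1 [530.5  90.1 127. ]
bar2 [425.3  75.2 127. ]
462.74021414465443 8.764876355797647
460.8208729498134 8.730956815355313
TR 124.69437008155306 7.858421351760457
TL 124.40596731584561 8.740357080899837
div1 109.93487765130864 6.014588316979193
pt1 101.33449335609134 7.834667472233552
bar1 106.21354114200486 8.075305666152063
pt1 -38.7
pt2 -36.6
div1 -269.1
div2 -263.4
bar1 6.0
bar2 7.7
ctr [502.8176353  -32.04038337  50.        ]
shift [4.386e+01 4.029e+01 3.000e-02] turn [ 0.002  0.    -0.45 ]
```

Emit:
move_arm --moves '[{"gripper":0.2,"xyz":[5,4.6,0],"angular":[0,0,-0.1]},{"gripper":0.2,"xyz":[10,9.2,0],"angular":[0,0,-0.2]},{"gripper":0.2,"xyz":[15,13.8,0],"angular":[0,0,-0.3]},{"gripper":0.2,"xyz":[20,18.4,0],"angular":[0,0,-0.4]},{"gripper":0.2,"xyz":[25,23,0],"angular":[0,0,-0.445]},{"gripper":0.2,"xyz":[30,27.6,0],"angular":[0,0,-0.445]},{"gripper":0.2,"xyz":[35,32.2,0],"angular":[0,0,-0.445]},{"gripper":0.2,"xyz":[40,36.7,0],"angular":[0,0,-0.445]},{"gripper":0.2,"xyz":[43.9,40.3,0],"angular":[0,0,-0.445]},{"gripper":0.2,"xyz":[43.9,40.3,0],"angular":[0,0,-0.445]}]'

```text
clock: 1.35
position: [484.9, 83.3, 205.0]
ee_rot: [0.997, 0.075, -0.0, 0.0]
contact_force: [0.2, 1.2, -0.5]
gripper_width: 51.2
```

Run:
```python
from h import *
rep();plan([484,84.5],np.radians(8.7),106)
p,d=arm.get_image("side");P=cloud("side",d);cv2.imwrite("pics/side1.png",cv2.resize(p[130:290,230:430],None,fx=3.5,fy=3.5))
```

```text
1.35 [484.9  83.3 205. ] [ 0.2  1.2 -0.5] 51.2
shift [-0.07 -0.14  9.9 ] turn [ 0.     0.001 -0.002]
```

View pics/side1.png

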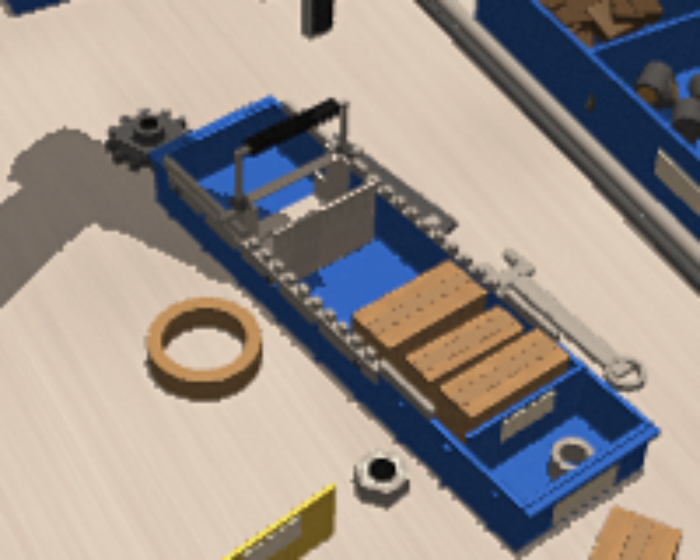

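Emit:
move_arm --moves '[{"gripper":0.2,"xyz":[-0.05,-0.1,5],"angular":[0,0,0]},{"gripper":0.2,"xyz":[-0.05,-0.1,8.5],"angular":[0,0,0]},{"gripper":0.2,"xyz":[-0.05,-0.1,10],"angular":[0,0,0]},{"gripper":0.2,"xyz":[-0.05,-0.1,10],"angular":[0,0,0]}]'

```text
clock: 1.9
position: [482.6, 86.2, 104.0]
ee_rot: [0.997, 0.076, -0.002, 0.001]
contact_force: [0.1, 0.3, 0.6]
gripper_width: 50.9
```

Emit:
move_arm --moves '[{"gripper":-0.3,"xyz":[0,0,0],"angular":[0,0,0]},{"gripper":-0.5,"xyz":[0,0,0],"angular":[0,0,0]},{"gripper":-0.7,"xyz":[0,0,0],"angular":[0,0,0]},{"gripper":-0.8,"xyz":[0,0,0],"angular":[0,0,0]},{"gripper":-1,"xyz":[0,0,0],"angular":[0,0,0]},{"gripper":-1,"xyz":[0,0,0],"angular":[0,0,0]}]'

```text
clock: 2.65
position: [483.7, 86.7, 105.4]
ee_rot: [0.997, 0.076, 0.0, -0.0]
contact_force: [-0.2, -0.7, -0.1]
gripper_width: -0.1
```

Run:
```python
from h import *
rep()
p,d=arm.get_image("side");cv2.imwrite("pics/side2.png",cv2.resize(p[110:270,230:430],None,fx=3.5,fy=3.5))
```

```text
2.65 [483.7  86.7 105.4] [-0.2 -0.7 -0.1] -0.1
```

View pics/side2.png

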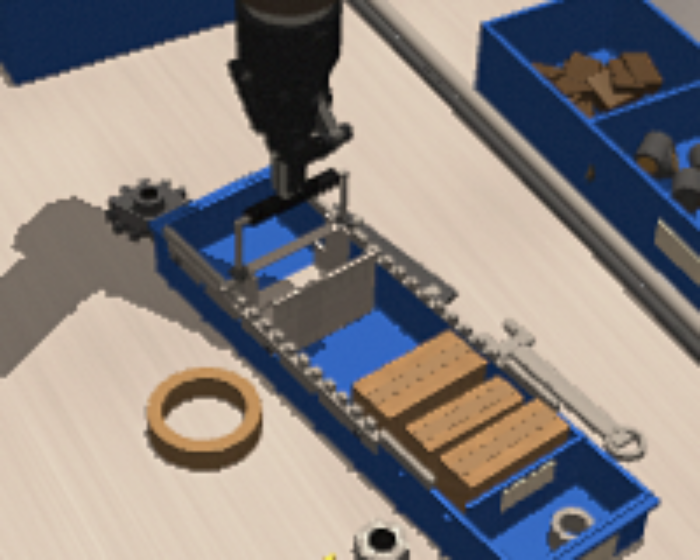

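Run:
```python
from h import *
for n,u,v in(("side",230+290/3.5,130+126/3.5),("side",230+292/3.5,110+198/3.5),("top",275.1,189.5)):
    print(n,[cast(n,u,v,z).round(1) for z in(115,123,131)])
p,d=arm.get_image("side")
P=cloud("side",d);hsv=cv2.cvtColor(p,cv2.COLOR_BGR2HSV)
p2,d2=arm.get_image("top");P2=cloud("top",d2)
cv2.imwrite("pics/top2.png",cv2.resize(p2[120:240,220:420],None,fx=4,fy=4))
for n,Q,q in(("side",P,p),("top",P2,p2)):
    m=(q.max(2)<60)&(Q[...,2]>105)&(Q[...,2]<132)&(abs(Q[...,0]-484)<70)&(abs(Q[...,1]-80)<50)
    a=Q[m];print(n,m.sum(),a.mean(0).round(1),cv2.minAreaRect(a[:,:2].astype(np.float32)))
```

```text
side [array([490.8,  95.5, 115. ]), array([486.4,  87.2, 123. ]), array([482. ,  78.9, 131. ])]
side [array([491.1,  92.6, 115. ]), array([486.7,  84.3, 123. ]), array([482.2,  76.1, 131. ])]
top [array([485.8,  86.4, 115. ]), array([484.8,  85.5, 123. ]), array([483.8,  84.6, 131. ])]
side 123 [484.1  82.8 126.1] ((491.033203125, 82.76341247558594), (92.90389251708984, 19.543527603149414), 3.952176332473755)
top 55 [452.6  79.9 126.7] ((448.915771484375, 80.30081939697266), (34.55137634277344, 14.335545539855957), 6.732789516448975)
```

View pics/top2.png

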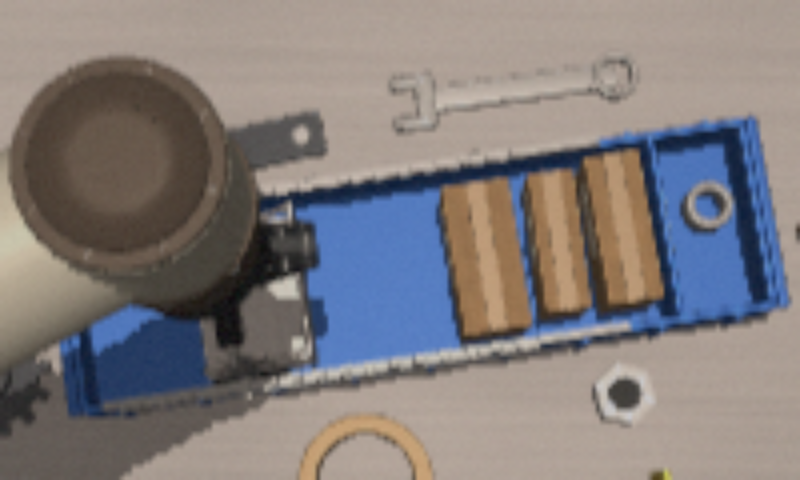

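Run:
```python
from h import *
rep();s=arm.read_state();print(s["wrist_torque"].round(2),s["joint_efforts"].round(1))
p,d=arm.get_image("side");P=cloud("side",d)
a,b=np.array([.988,.151]),np.array([-.151,.988])
for v in range(155,180):
    u=[c for c in range(296,334)]
    print(v,end=' ')
    for c in u[::2]:
        q=P[v,c]; x=q[:2]-[484,85.5]
        print(f"{x@b:.0f}/{q[2]:.0f}{'d' if p[v,c].max()<60 else ''}",end=' ')
    print()
cv2.imwrite("pics/z3.png",cv2.resize(p[110:190,265:365],None,fx=7,fy=7,interpolation=cv2.INTER_CUBIC))
```

```text
2.8 [483.7  86.7 105.4] [-0.6  0.5 -0.4] -0.0
[0.07 0.05 0.01] [ -0.  -29.4  15.3   3.4  -0.    0. ]
155 195/-3 189/-1 184/1 184/-3 179/-2 173/1 4/166 -9/176d -14/179d -23/184d -29/187d -41/196d -41/194 144/-0 140/-0 136/-1 130/2 129/-1 126/-1 
156 190/-2 183/2 182/-2 180/-3 175/-2 171/-1 6/161 -8/172d -8/168d -27/184d -34/189d -39/190 142/2 142/-2 -813/985 133/-1 129/-1 127/-3 118/2 
157 184/0 181/-0 176/0 171/2 170/-1 115/51 0/163 -5/166 -9/166d -26/181d -35/187d 145/-2 136/3 137/-2 130/2 129/-1 126/-2 125/-4 115/1 
158 180/0 173/4 169/3 169/-1 114/52 109/53 4/156 -6/163 -8/162d -11/161d -15/162d 143/-4 139/-4 135/-3 0/133d 125/-1 3/124 116/0 112/0 
159 179/-3 174/-1 171/-2 116/49 115/47 106/52 4/152 -7/161 -9/159d -11/159d -13/157d 135/0 132/-1 2/131d 2/128d 0/126 3/120 111/2 107/2 
160 174/-2 170/-2 116/49 112/49 106/52 104/50 6/147 -6/156 -10/157d -13/157d -14/154d 133/-2 3/130d 2/128d -5/132d -4/127d -2/121d 110/-1 108/-3 
161 166/2 114/50 116/45 110/48 106/48 108/43 0/150 -4/151 -8/152d -12/153d -14/151d 6/127d 0/130d -2/128d -5/128d -7/127d -1/117 102/3 97/4 
162 117/47 111/5
[... 1554 characters left out ...]
/45 7/72 4/70d -1/72d -0/68 -2/67 
174 105/14 -1/123 104/7 -8/123 98/6 92/8 94/2 90/3 87/2 74/13 66/18 54/27 45/33 4/75 2/73 -1/72 -7/75 -6/70d 2/58 
175 107/7 -3/121 99/8 96/8 98/2 90/7 89/4 83/7 81/5 73/9 61/19 53/24 6/72 4/71 -0/72 -2/70 -6/70 -2/62 44/6 
176 108/2 -0/115 100/4 95/5 91/5 89/4 85/4 85/0 76/6 73/5 63/12 7/71 3/72 1/70 -2/70 -5/69 -11/72 1/55 -8/61 
177 105/2 -1/112 98/2 91/5 88/4 85/4 81/5 77/5 73/5 69/5 7/71 7/67 -2/74 -3/71 11/51 -1/61 -9/66 -2/54 -11/61 
178 97/6 -4/112 92/4 86/7 81/8 81/4 77/5 76/2 73/1 3/75 4/71 -1/72 -5/74 36/23 6/53 -0/57 -13/67 -4/53 -9/55 
179 96/4 -0/104 91/1 86/3 83/2 81/1 74/5 73/1 5/73 4/71 -1/72 -5/73 29/31 36/18 7/49 -0/53 -11/61 -3/48 -11/54
```

View pics/z3.png

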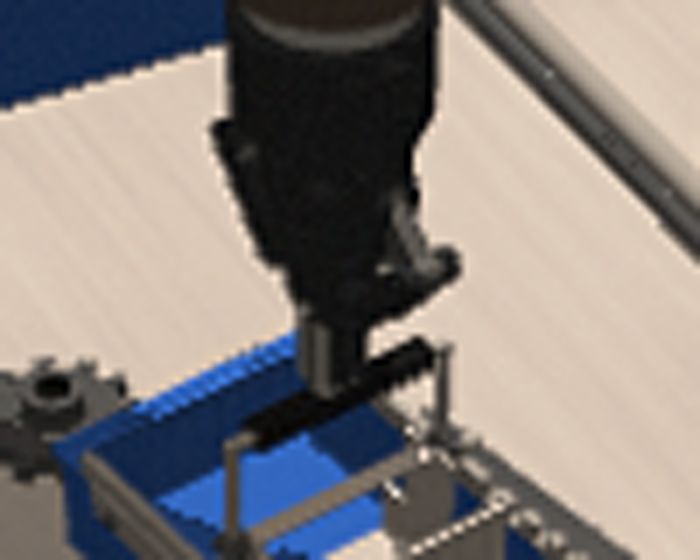

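Emit:
move_arm --moves '[{"gripper":0.2,"xyz":[0,0,-0.5],"angular":[0,0,0]},{"gripper":0.2,"xyz":[0,0,-0.5],"angular":[0,0,0]},{"gripper":0.2,"xyz":[0,0,-0.5],"angular":[0,0,0]},{"gripper":0.2,"xyz":[0,0,-0.5],"angular":[0,0,0]},{"gripper":0.2,"xyz":[0,0.1,0.7],"angular":[0,0,0]},{"gripper":0.2,"xyz":[0,0.1,1.4],"angular":[0,0,0]}]'

```text
clock: 3.6
position: [483.2, 85.4, 90.2]
ee_rot: [0.997, 0.076, -0.001, 0.0]
contact_force: [0.7, 0.2, 0.8]
gripper_width: 51.4
```

Run:
```python
from h import *
rep();print(arm.grasp_offset,[a for a in dir(arm) if a[0]!='_'])
p,d=arm.get_image("side")
cv2.imwrite("pics/z4.png",cv2.resize(p[110:190,265:365],None,fx=7,fy=7,interpolation=cv2.INTER_CUBIC))
```

```text
3.6 [483.2  85.4  90.2] [0.7 0.2 0.8] 51.4
18.700000000000003 ['IKError', 'get_calibration', 'get_image', 'grasp_offset', 'job_done', 'read_state']
```

View pics/z4.png

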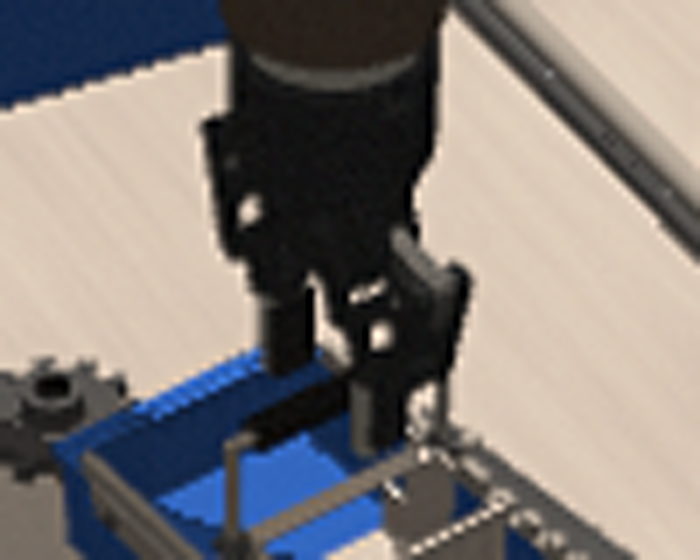

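Run:
```python
from h import *
a,b=np.array([.988,.151]),np.array([-.151,.988])
for n in("side","top"):
    p,d=arm.get_image(n);P=cloud(n,d)
    X=(P[...,:2]-[484,85.5]);A=X@a;B=X@b
    m=(d>0)&(abs(A)<40)&(abs(B)<70)&(P[...,2]>80)&(P[...,2]<170)&~((abs(B)<12)&(P[...,2]<140))
    for lo,hi in((-60,-12),(12,60)):
        k=m&(B>lo)&(B<hi);print(n,lo,k.sum(),"z low",np.sort(P[k][:,2])[:12].round(0),"B",np.percentile(B[k],[0,10,50,90,100]).round(0),"A",np.percentile(A[k],[0,10,50,90,100]).round(0))
        kk=k&(P[...,2]<125);print("   low B",np.sort(B[kk]).round(0)[::6],"A",np.sort(A[kk]).round(0)[::6])
```

```text
side -60 96 z low [120. 123. 124. 124. 124. 124. 126. 127. 127. 129. 129. 129.] B [-58. -53. -36. -29. -22.] A [-15. -13.  -9.   2.   9.]
   low B [-36.] A [-14.]
side 12 129 z low [117. 120. 120. 121. 122. 122. 122. 123. 123. 123. 124. 124.] B [22. 24. 27. 32. 51.] A [-17. -13.  -5.   6.  13.]
   low B [24. 27. 29.] A [-12.  -1.   5.]
top -60 12 z low [134. 136. 139. 141. 162. 166. 167. 168. 168. 168. 169. 170.] B [-44. -42. -40. -33. -30.] A [-16. -16. -10.  -8.  -7.]
   low B [] A []Traceback (most recent call last):
  File "<stdin>", line 8, in <module>
    return _quantile_unchecked(
        a, q, axis, out, overwrite_input, method, keepdims, weights)
    return _ureduce(a,
                    func=_quantile_ureduce_func,
    ...<5 lines>...
                    overwrite_input=overwrite_input,
                    method=method)
    r = func(a, **kwargs)
    result = _quantile(arr,
                       quantiles=q,
    ...<2 lines>...
                       out=out,
                       weights=wgt)
    slices_having_nans = np.isnan(arr[-1, ...])
                                  ~~~^^^^^^^^^
IndexError: index -1 is out of bounds for axis 0 with size 0
```

Emit:
move_arm --moves '[{"gripper":0.2,"xyz":[0,0,0.7],"angular":[0,0,0]},{"gripper":0.2,"xyz":[0,0,1.4],"angular":[0,0,0]},{"gripper":-0.3,"xyz":[0,0,1.4],"angular":[0,0,0]},{"gripper":-0.5,"xyz":[0,0,1.4],"angular":[0,0,0]},{"gripper":-0.8,"xyz":[0,0,1.4],"angular":[0,0,0]},{"gripper":-1,"xyz":[0,0,1.4],"angular":[0,0,0]},{"gripper":-1,"xyz":[0,0,1.4],"angular":[0,0,0]}]'

```text
clock: 4.62
position: [484.1, 86.1, 77.7]
ee_rot: [0.997, 0.076, 0.0, -0.0]
contact_force: [-2.3, 2.5, 2.8]
gripper_width: 14.1
```

Emit:
move_arm --moves '[{"gripper":-1,"xyz":[0,0,-0.3],"angular":[0,0,0]},{"gripper":-1,"xyz":[0,0,-0.6],"angular":[0,0,0]},{"gripper":-1,"xyz":[0,0,-0.6],"angular":[0,0,0]}]'

```text
clock: 5.0
position: [483.9, 86.1, 83.1]
ee_rot: [0.997, 0.076, 0.0, -0.0]
contact_force: [2.6, 4.3, -7.9]
gripper_width: 14.3
```

Emit:
move_arm --moves '[{"gripper":-1,"xyz":[0,0.2,0],"angular":[0,0,0]},{"gripper":-1,"xyz":[0,0.7,0],"angular":[0,0,0]},{"gripper":-1,"xyz":[0,1.3,0],"angular":[0,0,0]},{"gripper":-1,"xyz":[0,2.0,0],"angular":[0,0,0]},{"gripper":-1,"xyz":[0,2.7,0],"angular":[0,0,0]},{"gripper":-1,"xyz":[0,3.4,0],"angular":[0,0,0]},{"gripper":-1,"xyz":[0,4.1,0],"angular":[0,0,0]},{"gripper":-1,"xyz":[0,4.7,0],"angular":[0,0,0]},{"gripper":-1,"xyz":[0,5.0,0],"angular":[0,0,0]},{"gripper":-1,"xyz":[0,5.0,0],"angular":[0,0,0]}]'

```text
clock: 6.25
position: [491.7, 36.1, 83.3]
ee_rot: [0.997, 0.076, 0.0, 0.0]
contact_force: [4.3, 1.7, -7.6]
gripper_width: 13.9
```

Run:
```python
from h import *
rep()
p,d=arm.get_image("side");q,_=arm.get_image("top")
a=cv2.resize(p[130:290,230:430],None,fx=2.5,fy=2.5,interpolation=cv2.INTER_CUBIC)
b=cv2.resize(q[140:232,222:425],(790,190*790//420),interpolation=cv2.INTER_CUBIC)[:195] if 0 else None
cv2.imwrite("pics/s5.png",a)
```

```text
6.25 [491.7  36.1  83.3] [ 4.3  1.7 -7.6] 13.9
```

View pics/s5.png

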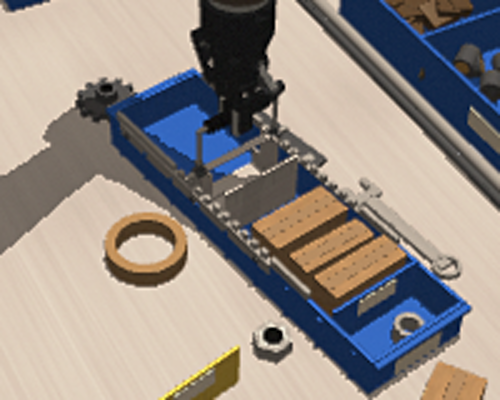

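Emit:
move_arm --moves '[{"gripper":-1,"xyz":[0,0.2,0],"angular":[0,0,0]},{"gripper":-1,"xyz":[0,0.6,0],"angular":[0,0,0]},{"gripper":-1,"xyz":[0,1.1,0],"angular":[0,0,0]},{"gripper":-1,"xyz":[0,1.6,0],"angular":[0,0,0]},{"gripper":-1,"xyz":[0,2.1,0],"angular":[0,0,0]},{"gripper":-1,"xyz":[0,2.6,0],"angular":[0,0,0]},{"gripper":-1,"xyz":[0,3.1,0],"angular":[0,0,0]},{"gripper":-1,"xyz":[0,3.6,0],"angular":[0,0,0]},{"gripper":-1,"xyz":[0,4.1,0],"angular":[0,0,0]},{"gripper":-1,"xyz":[0,4.6,0],"angular":[0,0,0]}]'

```text
clock: 7.6
position: [498.7, -8.5, 83.4]
ee_rot: [0.997, 0.076, 0.0, -0.001]
contact_force: [2.5, 6.2, -7.3]
gripper_width: 14.2
```

Emit:
move_arm --moves '[{"gripper":-1,"xyz":[0,0.3,0],"angular":[0,0,0]},{"gripper":-1,"xyz":[0,0.6,0],"angular":[0,0,0]},{"gripper":-1,"xyz":[0,0.9,0],"angular":[0,0,0]}]'

```text
clock: 7.98
position: [500.1, -17.0, 83.3]
ee_rot: [0.997, 0.076, 0.0, -0.001]
contact_force: [2.7, 8.0, -8.4]
gripper_width: 14.2
```

Run:
```python
from h import *
rep()
q,_=arm.get_image("top");p,_=arm.get_image("side")
a=cv2.resize(q[140:220,310:425],None,fx=3.4,fy=3.4,interpolation=cv2.INTER_CUBIC)
b=cv2.resize(p[175:270,300:430],None,fx=3,fy=3,interpolation=cv2.INTER_CUBIC)
c=np.zeros((290,790,3),np.uint8);c[:272,:391]=a;c[:285,395:785]=b
cv2.imwrite("pics/s6.png",c)
```

```text
7.97 [500.1 -17.   83.3] [ 2.7  8.  -8.4] 14.2
```

View pics/s6.png

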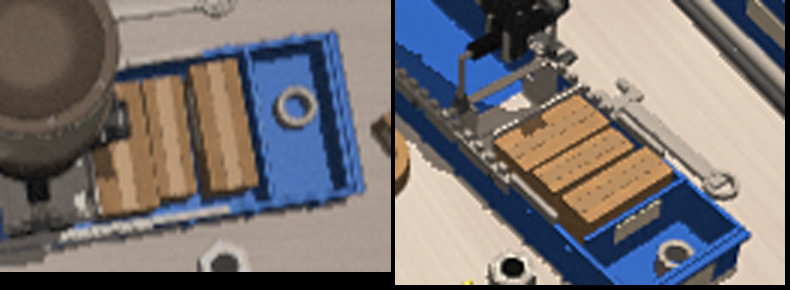

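Emit:
move_arm --moves '[{"gripper":-1,"xyz":[0,0.2,0],"angular":[0,0,0]},{"gripper":-1,"xyz":[0,0.4,0],"angular":[0,0,0]},{"gripper":-1,"xyz":[0,0.6,0],"angular":[0,0,0]}]'

```text
clock: 8.45
position: [500.9, -22.6, 83.3]
ee_rot: [0.997, 0.076, 0.0, -0.001]
contact_force: [3.2, 8.7, -7.8]
gripper_width: 14.3
```

Emit:
move_arm --moves '[{"gripper":-1,"xyz":[0,0.15,0],"angular":[0,0,0]},{"gripper":-1,"xyz":[0,0.3,0],"angular":[0,0,0]}]'

```text
clock: 8.7
position: [501.4, -25.6, 83.3]
ee_rot: [0.997, 0.076, 0.0, -0.001]
contact_force: [3.0, 9.0, -7.6]
gripper_width: 14.5
```

Emit:
move_arm --moves '[{"gripper":-1,"xyz":[0,0.15,0],"angular":[0,0,0]},{"gripper":-1,"xyz":[0,0.3,0],"angular":[0,0,0]}]'

```text
clock: 8.95
position: [501.8, -28.3, 83.3]
ee_rot: [0.997, 0.076, 0.0, -0.001]
contact_force: [3.1, 9.8, -7.8]
gripper_width: 14.1
```

Emit:
move_arm --moves '[{"gripper":-1,"xyz":[0,0.1,0],"angular":[0,0,0]},{"gripper":-1,"xyz":[0,0.2,0],"angular":[0,0,0]}]'

```text
clock: 9.2
position: [502.1, -30.3, 83.2]
ee_rot: [0.997, 0.076, 0.001, -0.001]
contact_force: [2.2, 8.7, -7.5]
gripper_width: 14.1
```

Run:
```python
from h import *
rep()
q,_=arm.get_image("top");p,_=arm.get_image("side")
a=cv2.resize(q[140:220,310:425],None,fx=3.4,fy=3.4,interpolation=cv2.INTER_CUBIC)
b=cv2.resize(p[175:270,300:430],None,fx=3,fy=3,interpolation=cv2.INTER_CUBIC)
c=np.zeros((290,790,3),np.uint8);c[:272,:391]=a;c[:285,395:785]=b
cv2.imwrite("pics/s7.png",c)
```

```text
9.2 [502.1 -30.3  83.2] [ 2.2  8.7 -7.5] 14.1
```

View pics/s7.png

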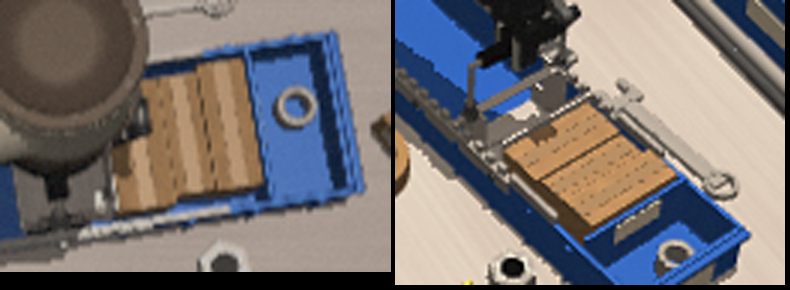

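Emit:
move_arm --moves '[{"gripper":-1,"xyz":[0,0.1,0],"angular":[0,0,0]},{"gripper":-1,"xyz":[0,0.2,0],"angular":[0,0,0]}]'

```text
clock: 9.55
position: [502.4, -32.2, 83.3]
ee_rot: [0.997, 0.076, 0.001, -0.001]
contact_force: [3.3, 8.9, -8.0]
gripper_width: 14.0
```

Emit:
move_arm --moves '[{"gripper":-1,"xyz":[0,0.1,0],"angular":[0,0,0]}]'

```text
clock: 9.68
position: [502.6, -33.0, 83.2]
ee_rot: [0.997, 0.076, 0.001, -0.001]
contact_force: [2.3, 11.9, -8.4]
gripper_width: 13.8
```

Emit:
move_arm --moves '[{"gripper":-1,"xyz":[0,0.1,0],"angular":[0,0,0]}]'

```text
clock: 9.8
position: [502.6, -33.1, 83.0]
ee_rot: [0.997, 0.076, 0.001, -0.002]
contact_force: [1.0, 17.8, -7.3]
gripper_width: 14.0
```

Emit:
move_arm --moves '[{"gripper":-1,"xyz":[0,-0.1,0],"angular":[0,0,0]},{"gripper":-0.8,"xyz":[0,-0.1,0],"angular":[0,0,0]},{"gripper":-0.3,"xyz":[0,-0.1,0],"angular":[0,0,0]},{"gripper":-0.3,"xyz":[0,-0.1,0],"angular":[0,0,0]},{"gripper":-0.3,"xyz":[0,-0.1,0],"angular":[0,0,0]}]'

```text
clock: 10.42
position: [502.1, -35.4, 83.9]
ee_rot: [0.997, 0.076, -0.0, 0.0]
contact_force: [-0.8, -0.8, -0.3]
gripper_width: 30.0
```

```bash
cat >> h.py <<'E'
def barz():
    """height of the bar's top along the legs/sleeve, from both views, with position along the tray"""
    a,b=np.array([.988,.151]),np.array([-.151,.988])
    for n in("side","top"):
        p,d=arm.get_image(n);P=cloud(n,d);X=P[...,:2]-[502.8,-32];A=X@a;B=X@b
        m=(d>0)&(abs(A)>22)&(abs(A)<40)&(abs(B)<25)&(P[...,2]>95)&(P[...,2]<145)
        Q=P[m];print(n,m.sum(),"z 50/80/90/95%",np.percentile(Q[:,2],[50,80,90,95]).round(1),"B",B[m].mean().round(1))
        for s in(1,-1):
            k=m&(A*s>0);print("  ",s,k.sum(),P[k][:,2].mean().round(1) if k.any() else None)
E
python3 - <<'E'
from h import *
rep();barz()
E
```

```text
10.43 [502.1 -35.4  83.9] [-0.8 -0.8 -0.3] 30.0
side 45 z 50/80/90/95% [125.6 129.1 130.  130.5] B -3.6
   1 0 None
   -1 45 125.5
top 40 z 50/80/90/95% [126.9 128.3 130.1 130.8] B -1.8
   1 0 None
   -1 40 126.6
```

Emit:
move_arm --moves '[{"gripper":-0.48,"xyz":[0,0,0.4],"angular":[0,0,0]},{"gripper":-0.48,"xyz":[0,0,0.7],"angular":[0,0,0]},{"gripper":-0.48,"xyz":[0,-0.1,0.7],"angular":[0,0,0]},{"gripper":-0.48,"xyz":[0,-0.2,0.7],"angular":[0,0,0]}]'

```text
clock: 11.02
position: [502.1, -32.8, 76.4]
ee_rot: [0.997, 0.076, -0.0, 0.0]
contact_force: [-0.1, -0.5, 0.0]
gripper_width: 22.3
```

Emit:
move_arm --moves '[{"gripper":-0.48,"xyz":[0,-0.1,0],"angular":[0,0,0]},{"gripper":-0.48,"xyz":[0,-0.1,0],"angular":[0,0,0]}]'

```text
clock: 11.28
position: [502.0, -31.8, 76.5]
ee_rot: [0.997, 0.076, 0.0, -0.0]
contact_force: [-0.2, 0.6, -0.2]
gripper_width: 22.1
```

Run:
```python
from h import *
rep();barz()
```

```text
11.28 [502.  -31.8  76.5] [-0.2  0.6 -0.2] 22.1
side 46 z 50/80/90/95% [126.6 129.5 130.6 131.1] B -4.0
   1 0 None
   -1 46 126.1
top 36 z 50/80/90/95% [126.9 128.7 129.7 130.9] B -2.3
   1 0 None
   -1 36 126.7
```

Step back 1 mm at a time, watching the force.

Emit:
move_arm --moves '[{"gripper":-0.48,"xyz":[0,-0.1,0],"angular":[0,0,0]},{"gripper":-0.48,"xyz":[0,-0.1,0],"angular":[0,0,0]}]'

```text
clock: 11.62
position: [501.7, -30.8, 76.4]
ee_rot: [0.997, 0.076, 0.0, -0.0]
contact_force: [0.6, 0.9, -0.1]
gripper_width: 22.0
```

Emit:
move_arm --moves '[{"gripper":-0.48,"xyz":[0,-0.1,0],"angular":[0,0,0]},{"gripper":-0.48,"xyz":[0,-0.1,0],"angular":[0,0,0]}]'

```text
clock: 11.88
position: [501.6, -29.8, 76.4]
ee_rot: [0.997, 0.076, -0.0, 0.0]
contact_force: [0.1, 0.3, -0.2]
gripper_width: 22.1
```

Emit:
move_arm --moves '[{"gripper":-0.48,"xyz":[0,-0.1,0],"angular":[0,0,0]},{"gripper":-0.48,"xyz":[0,-0.1,0],"angular":[0,0,0]}]'

```text
clock: 12.12
position: [501.5, -29.4, 76.4]
ee_rot: [0.997, 0.076, -0.0, 0.0]
contact_force: [1.7, -4.6, -0.6]
gripper_width: 22.6
```

Run:
```python
from h import *
rep();barz()
```

```text
12.12 [501.5 -29.4  76.4] [ 1.7 -4.6 -0.6] 22.6
side 43 z 50/80/90/95% [126.5 129.  130.1 130.4] B -3.8
   1 0 None
   -1 43 125.9
top 36 z 50/80/90/95% [127.1 128.8 129.8 130.3] B -2.3
   1 0 None
   -1 36 126.6
```

Emit:
move_arm --moves '[{"gripper":-0.48,"xyz":[0,-0.1,0],"angular":[0,0,0]},{"gripper":-0.48,"xyz":[0,-0.1,0],"angular":[0,0,0]}]'

```text
clock: 12.48
position: [501.1, -28.1, 76.3]
ee_rot: [0.997, 0.076, -0.0, 0.0]
contact_force: [0.4, -5.0, -0.7]
gripper_width: 22.2
```

Emit:
move_arm --moves '[{"gripper":-0.48,"xyz":[0,-0.1,0],"angular":[0,0,0]},{"gripper":-0.48,"xyz":[0,-0.1,0],"angular":[0,0,0]}]'

```text
clock: 12.72
position: [500.9, -26.9, 76.4]
ee_rot: [0.997, 0.076, -0.0, 0.0]
contact_force: [-0.5, -3.7, -0.5]
gripper_width: 22.2
```

Run:
```python
from h import *
rep();barz()
```

```text
12.72 [500.9 -26.9  76.4] [-0.5 -3.7 -0.5] 22.2
side 44 z 50/80/90/95% [119.9 123.1 124.5 125.9] B -1.7
   1 0 None
   -1 44 119.1
top 36 z 50/80/90/95% [120.8 122.1 122.7 123.6] B 1.0
   1 0 None
   -1 36 120.1
```

Emit:
move_arm --moves '[{"gripper":-0.48,"xyz":[0,0.2,0],"angular":[0,0,0]},{"gripper":-0.48,"xyz":[0,0.4,0],"angular":[0,0,0]},{"gripper":-0.3,"xyz":[0,0.4,0],"angular":[0,0,0]},{"gripper":-0.3,"xyz":[0,0.4,0],"angular":[0,0,0]}]'

```text
clock: 13.32
position: [501.8, -30.7, 76.4]
ee_rot: [0.997, 0.076, 0.0, -0.0]
contact_force: [0.4, -0.2, 0.4]
gripper_width: 30.1
```

Run:
```python
from h import *
rep();barz()
```

```text
13.32 [501.8 -30.7  76.4] [ 0.4 -0.2  0.4] 30.1
side 42 z 50/80/90/95% [119.7 122.7 123.6 124.5] B -1.5
   1 0 None
   -1 42 119.2
top 36 z 50/80/90/95% [119.9 121.7 123.  123.9] B 1.0
   1 0 None
   -1 36 120.1
```

Emit:
move_arm --moves '[{"gripper":0.2,"xyz":[0,0,0],"angular":[0,0,0]},{"gripper":0.2,"xyz":[0,0,0],"angular":[0,0,0]},{"gripper":0.2,"xyz":[0,0,-2],"angular":[0,0,0]},{"gripper":0.2,"xyz":[0,0,-5],"angular":[0,0,0]},{"gripper":0.2,"xyz":[0,0,-10],"angular":[0,0,0]},{"gripper":0.2,"xyz":[0,-5,-15],"angular":[0,0,0]},{"gripper":0.2,"xyz":[0,-11,-16],"angular":[0,0,0]},{"gripper":0.2,"xyz":[0,-17,-16],"angular":[0,0,0]},{"gripper":0.2,"xyz":[0,-22,-16],"angular":[0,0,0]},{"gripper":0.2,"xyz":[0,-26,-16],"angular":[0,0,0]}]'

```text
clock: 14.68
position: [461.6, 228.2, 236.6]
ee_rot: [0.997, 0.077, 0.0, -0.0]
contact_force: [-0.4, -0.2, 0.5]
gripper_width: 51.3
```

Run:
```python
from h import *
rep();barz()
q,_=arm.get_image("top");p,_=arm.get_image("side")
a=cv2.resize(q[140:232,222:425],None,fx=2.2,fy=2.2,interpolation=cv2.INTER_CUBIC)
b=cv2.resize(p[165:275,290:430],None,fx=2.4,fy=2.4,interpolation=cv2.INTER_CUBIC)
c=np.zeros((270,800,3),np.uint8);c[:a.shape[0],:a.shape[1]]=a;c[:264,455:791]=b
cv2.imwrite("pics/s8.png",c)
```

```text
14.68 [461.6 228.2 236.6] [-0.4 -0.2  0.5] 51.3
side 77 z 50/80/90/95% [119.7 122.6 123.7 124.4] B -1.8
   1 33 119.1
   -1 44 119.5
top 100 z 50/80/90/95% [120.4 122.  123.3 123.5] B 0.7
   1 51 120.2
   -1 49 119.8
```

View pics/s8.png

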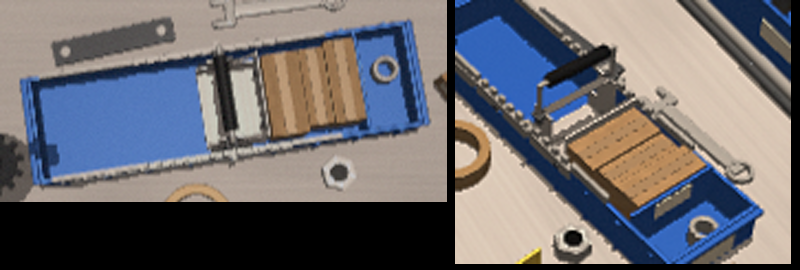

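Both sides of the bar are level at the dropped height. The cartons stand closed up between the divider and the follower, and the bystanders look undisturbed.

```bash
python3 -c "
from h import *
print(arm.job_done())"
```

```text
the job is handed in; nothing more can be done
None
```

The row is closed up and the follower is caught in a notch; I handed the job in at about 15 s on the clock.

- **Slide:** I gripped the release bar, lifted it about 5–6 mm and slid the follower about 120 mm. The cartons then met the divider, where the force along the tray reached about 18 N, including the follower's own drag.
- **Catch:** When I let go, the bar stayed on top of the strips. I eased the follower back about 2–3 mm with loosely opened fingers, at about 5 N, until the bar dropped.
- **Last checks:** Both cameras show the bar about 7 mm lower than before, against 8 mm expected, and equal on both sides to within 0.5 mm. The cartons stand closed up, with at most about 3 mm left by easing back. The bystanders in view look unmoved, and the arm is clear of everything.

**What disagreed:**
- **First grasp:** It closed on air above the bar, because the camera depth put the fingertips about 25 mm higher than the reported TCP. I went lower by the camera and it then held.
- **Tug test:** I did not tug the follower to test the catch, so as not to drag on it.

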